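# Wind the bench lift up with its fold-out crank

## Task

Swing the lift's folded crank out to the left, anticlockwise, until its catch pin springs up and holds it, then wind the wheel clockwise with the latched crank until the top of the platform is level with the pointer on the rod beside it. Leave the crank latched out, keep the beaker standing on the platform, and do not knock over or shove away the glassware and vials standing around the lift.

Things in the scene. Friction and masses are not known exactly. Their poses are not given: they have to be found in the camera images.
- lift: Bench lift, fixed: grey base 291 x 140 mm, white housing (top 110 mm above the bench) with an aluminium disc wheel on it (96 mm across, top face at 120 mm), platform behind it (centre at x = +145 mm), mast 160 mm high. Origin on the bench under the wheel's vertical axis; +x from wheel to platform, z up. A 10 mm pointer rod, 135 mm high, stands at x = +155, y = -63 mm.
- crank (a joint): Folding crank on the wheel; vertical pivot 38 mm from the wheel axis (on the lift's -x side at the start). 0 = folded, cup over the wheel axis; grows anticlockwise from above (cup goes to the lift's +y, then -x); 3.14 = fully out at its stop, cup 76 mm from the wheel axis. About 1 N at the cup, stiffer in the last 1 rad. Starts at 0 to 0.2. Not latched, it folds back when pushed clockwise.
- catch_pin (a joint): Brass spring pin, 8 mm across, standing 7.5 mm out of the wheel. 0 = up, 0.0075 m = pressed flush. The crank's tail presses it down in passing; it springs up behind the tail in the last 0.1 rad of the crank's travel and then holds the crank out, with some 0.07 rad of play.
- wheel (a joint): Wheel angle: 0 at the start (stopped against anticlockwise), grows clockwise from above, stop at 5.2 rad. Stays where it is left; about 5 N at the latched crank's cup. While the crank is folded (below about 0.25 rad) a lug on it stands behind a block on the housing and locks the wheel.
- platform (a joint): Rise of the platform, 0 at the start (top 35 mm above the bench), 12 mm per radian of the wheel, at most 62 mm.
- crank_cup (a point): Centre of the mouth of the crank's black finger cup, which is open at the top: inside 50 mm across at the floor and 51 mm at the mouth, outside 57 mm, inner depth 19 mm; rim (this point) 150 mm above the bench, cup floor 131 mm. Closed fingertips put in the cup can drag the crank round.
- platform_edge (a point): Point on the platform's top face, at its -y edge, next to the pointer. The platform is a steel plate 90 x 90 x 8 mm.
- pointer: Dark collar (18 mm across, 14 mm high) with a small black clamping knob, clamped on the rod, with a flat 3 mm blade pointing at the platform's edge. Origin on the rod's axis at the height of the middle of the blade; it is 60 to 87 mm above the bench and differs each time.
- beaker: Glass beaker, 59 mm across, 70 mm high, standing loose on the platform; origin at the centre of its underside, z up.
- cylinder: Glass measuring cylinder, foot 62 mm across, 194 mm high, standing loose on the bench to the lift's right; origin under its foot.
- vial_a: Small capped vial with a black cap, 21 mm across, 51 mm high, standing loose on the bench on the lift's -y side near the wheel; origin under its centre.
- vial_b: Small capped vial with a white cap, 21 mm across, 51 mm high, standing loose on the bench between the lift and the conical flask; origin under its centre.
- conical_flask: Conical glass flask, 64 mm across, 112 mm high, standing loose on the bench in front of the water bath; origin under its centre.
Things that resemble listed ones, but are neither listed nor needed, are in the scene too. Leave any brown or red look-alike of the beaker alone.

How it is judged:
By the outcome, as a careful person would: the job done as asked, in the order asked, and still so for the second after the job is handed in, with the robot touching nothing.
It also fails if it takes over 46 s, if anything falls off the work surface, if the arm or the gripper's body presses on something with over 40 N, if the wrist force passes 120 N, or if a joint passes its speed limit or range.

## Robot

A 6-joint arm with a two-finger parallel gripper is mounted at the origin on a cart in front of the work surface, level with it; the furniture and walls round the work are solid. World frame = base frame: x ahead of the robot, y to its left, z up, the work surface at z = 0. Lengths are in mm, angles in rad, forces in N, time in s.
With the tool pointing down it reaches from about 350 to 850 mm from the base axis. Payload 8.1 kg.
Tool frame: the origin (TCP) lies midway between the tips of the shut fingers; the grasp point (between the pads) lies 19 mm behind it; z points along the fingers, y is the line along which they close (so a half turn about z gives the same grasp; the last joint's range is limited). The gripper opens to 93 mm and grips with 3 to 60 N. Pads are 15 mm wide; open, the fingers measure 128 mm over their backs; the gripper's body (75 mm by 188 mm) begins 65 mm behind the grasp point.
Start: joints at [-1.303, 0.13, 1.488, -0, 1.523, -0.085], TCP at [207.336, -563.043, 218.635] pointing down, gripper open.
Joint ranges: [-2.96, 2.96], [-0.89, 2.26], [0.02, 2.5], [-1.34, 4.48], [0, 2.73], [-2.66, 2.66]. Speed limits (rad/s): [2.39, 2.39, 2.79, 3.14, 3.14, 3.14].

## Interface

Orientations are given as a unit quaternion [x, y, z, w].
In Python, from workcell import env, optics, workorder gives the robot as it stands.
- The arm moves only by the tool move_arm, never from a script. Its argument "moves" is a list of rows, each a list of 5 numbers: the shift along the tool's x, y, z in units of 100 mm (1.0 is 100 mm), then the turn about the tool's z in units of pi/2 rad (1.0 is pi/2 rad), then the gripper command: -1 is shut, 1 is fully open, values between are in proportion. In form: [[x, y, z, yaw, fingers], ...]. A call has 1 to 5 rows; each row is the pose to reach, as a shift and turn from the pose commanded when the call began, along the tool's axes at that moment; what a row does not reach only later rows make up. A row lasts 1/12 s, in which the tool goes at most 41.7 mm and 7.16 degrees, less where a joint would pass 70% of its speed; a pose out of reach is approached as far as the arm can. A call with a number of a shift or a turn outside -1 to 1 is refused whole. A call with a gripper value outside its range is refused whole. The fingers move at their own pace and stop on an object; the grip force is fixed at half the most. Time passes only in rows, so rows that repeat a pose let the fingers close. It gives the time, the measured TCP pose, the force, the opening and the grip force at its end, in the units of the state.
- env.get_state(): the state, without advancing time (a new reading comes with each control period).
- optics.get_image(name): name is "side" or "top"; returns a dict with "color" (480x640x3 uint8, red, green, blue), "fx", "fy", "cx", "cy" (pixels), "k1" (the pictures are not rectified: a ray, as slopes to the right and down, at radius r is drawn at 1 + k1 r^2 times it, then the intrinsics apply), "camera_from_world" (4x4, takes a point from world to camera coordinates). Camera axes: x right, y down, z forward; pixel columns grow to the right and rows downward; lengths in mm; the calibration is good to about 2 mm. A picture is of the moment at which its call begins. There is no depth.
- workorder.job_done(): hands the job in; it is judged then, once.
The state is a dict: "t": time; "joint_positions": joint angles; "joint_velocities": joint speeds; "tau": joint torques, N m; "position": TCP position; "orientation": TCP orientation; "force": force on the tool from outside, world axes, zero at the start; "torque": the same for the moment, N m; "width": finger opening in mm; "grip_force": force on a finger pad.
Only numpy, scipy, OpenCV 4.12 (cv2) and the standard library are available. Lean on these libraries where they do the work, as an engineer would, in place of code of your own. Each camera call takes 0.05 s, during which the arm holds its last target. There are 200 camera calls.

## Working session

There is one attempt and no reset: what is moved stays moved. The work goes in short steps, Python scripts to look and compute and a tool call to move; the robot and the scene stay as the last step left them, time stands still between calls to the robot, and variables do not carry over. Pictures are saved under pics/ and viewed, at most 10 in all, crops included, and the job is handed in when it is done.

Besides the shell and the picture viewer there is one more tool, called after ">>>" as name([rows], argument=value, ...), one row to a line, values as JSON. move_arm: Moves the arm, as the interface text tells. Shifts and turns lie within -1 to 1; 1 stands for 100 mm of shift or pi/2 rad of turn. Its arguments: {"type":"object","properties":{"moves":{"type":"array","items":{"type":"array","items":{"type":"number","minimum":-1,"maximum":1}}}},"required":["moves"]}

```bash
mkdir -p pics; cat > h.py <<'E'
import numpy as np, cv2
from workcell import env, optics, workorder
def snap(n,f=None):
    im=optics.get_image(n)
    if f: cv2.imwrite('pics/'+f,cv2.cvtColor(im['color'],cv2.COLOR_RGB2BGR))
    return im
def proj(im,P):
    P=np.atleast_2d(P); T=np.array(im['camera_from_world']); c=P@T[:3,:3].T+T[:3,3]
    s=c[:,:2]/c[:,2:]; s=s*(1+im['k1']*(s**2).sum(1,keepdims=True))
    return s*[im['fx'],im['fy']]+[im['cx'],im['cy']]
def ray(im,u,v):
    d=np.array([(u-im['cx'])/im['fx'],(v-im['cy'])/im['fy']]); s=d.copy()
    for _ in range(20): s=d/(1+im['k1']*(s@s))
    T=np.array(im['camera_from_world']); R=T[:3,:3]
    return -R.T@T[:3,3], R.T@np.array([s[0],s[1],1])
def atz(im,u,v,z):
    o,d=ray(im,u,v); return o+d*(z-o[2])/d[2]
E
python3 - <<'E'
from h import *
for n in('top','side'):
    im=snap(n,n+'0.png'); o,d=ray(im,320,240); print(n,o.round(),d.round(2),im['fx'],im['k1'])
s=env.get_state(); print(s['position'],s['orientation'],s['width'],s['t'])
E
```

```text
top [ 376. -317. 1221.] [ 0.14 -0.   -0.99] 551.1040426738871 -0.16346587263974657
side [ -234. -1362.   733.] [ 0.52  0.73 -0.45] 616.7768678176726 0.06585397823321587
[ 207.19577606 -562.53376384  217.6824582 ] [ 9.84481863e-01  1.75484305e-01 -8.66977850e-05 -8.44115917e-04] 92.83777188250295 0.1
```

View pics/top0.png

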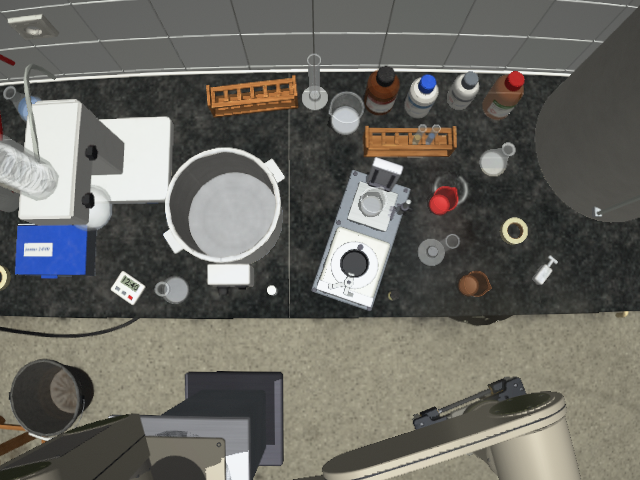

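View pics/side0.png

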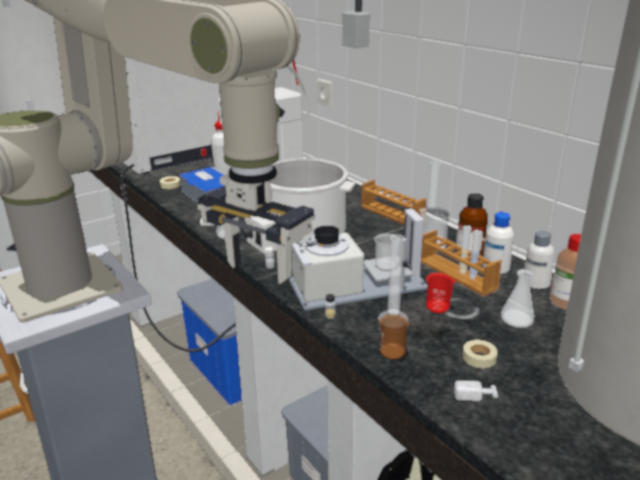

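The top view shows the cup at about (355,263), the platform and beaker at (372,204), the mast at (383,172), the rod and pointer at (402,207), vial_a at (392,296), vial_b at (271,290) and the cylinder at (431,251). I'll crop both views at higher zoom next.

```bash
python3 - <<'E'
from h import *
a=cv2.imread('pics/top0.png')[150:320,300:470]; b=cv2.imread('pics/side0.png')[190:320,280:450]
a=cv2.resize(a,(420,420),interpolation=3)
c=cv2.resize(a,None,fx=1,fy=1)
A=cv2.resize(cv2.imread('pics/top0.png')[150:310,305:415],(412,600),interpolation=3)  #3.75x
B=cv2.resize(cv2.imread('pics/side0.png')[200:310,285:431],(388,292),interpolation=3)
B2=cv2.resize(cv2.imread('pics/side0.png')[210:296,350:431],(326,308-16),interpolation=3)
o=np.zeros((600,800,3),np.uint8); o[:,:412]=A; o[:292,412:]=B; o[300:592,412:738]=cv2.resize(B2,(326,292)); cv2.imwrite('pics/z.png',o)
im=optics.get_image('top')
for n,u,v,z in[('cup',355,263,150),('vial_a',392,296,51),('vial_b',271,290,51),('cylfoot',431,251,10),('baseBL',314,291,10),('baseBR',370,308,10),('baseTL',352,172,10),('baseTR',410,188,10)]: print(n,atz(im,u,v,z).round(1))
E
```

```text
cup [ 476.7 -388.   150. ]
vial_a [ 415.  -472.4   51. ]
vial_b [ 429.6 -215.5   51. ]
cylfoot [ 515.4 -567.5   10. ]
baseBL [ 428.8 -306.4   10. ]
baseBR [ 390.6 -428.9   10. ]
baseTL [ 696.5 -393.9   10. ]
baseTR [ 659.  -524.6   10. ]
```

View pics/z.png

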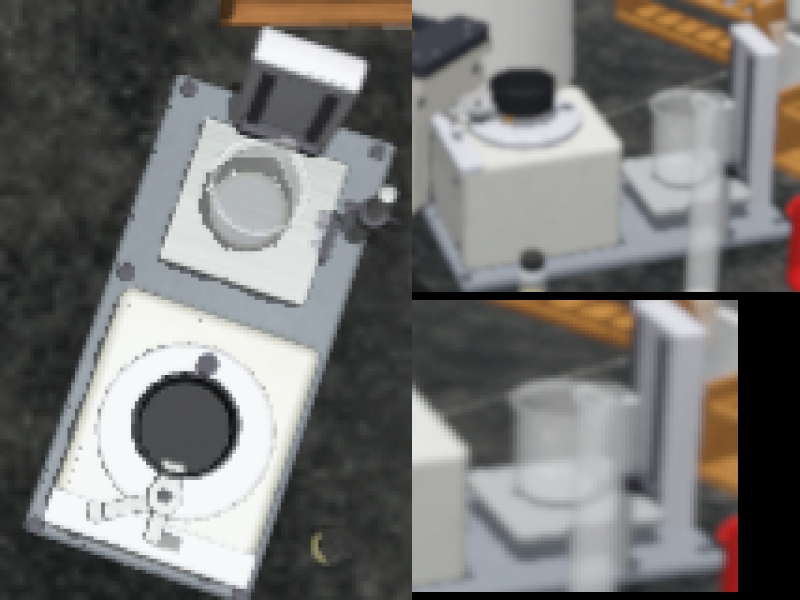

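The crop shows the wheel disc centre at about (354.9,265), the platform corners, and the rod and pointer at (400,207). In the side view the glass cylinder partly hides the pointer. I'll fit the lift's pose, then overlay the rod on the side view.

```bash
cat >> h.py <<'E'
def lift(p,P):
    P=np.atleast_2d(np.array(P,float)); c,s=np.cos(p[2]),np.sin(p[2])
    return np.c_[p[0]+c*P[:,0]-s*P[:,1],p[1]+s*P[:,0]+c*P[:,1],P[:,2]]
E
python3 - <<'E'
from h import *
from scipy.optimize import least_squares
t=optics.get_image('top'); s=snap('side')
k=lambda x,y:(305+x/3.745-.4,150+y/3.75-.4)
M=[((0,0,120),k(187,431)),((190,45,35),k(205,118)),((100,-45,35),k(305,303)),((100,45,35),k(160,262))]
P=[m[0] for m in M]; U=np.array([m[1] for m in M])
r=least_squares(lambda p:(proj(t,lift(p,P))-U).ravel(),[477,-388,-.33]); print(r.x.round(3),r.fun.round(2))
p=r.x; np.save('p.npy',p)
for z in(35,60,87,135): print(z,proj(s,lift(p,[155,-63,z])).round(1),proj(t,lift(p,[155,-63,z])).round(1))
print('side wheel',proj(s,lift(p,[0,0,120])),'plat',proj(s,lift(p,[[100,-45,35],[190,-45,35]])))
im=cv2.cvtColor(s['color'],cv2.COLOR_RGB2BGR)
x0,y0=350,200
A=cv2.resize(im[y0:y0+100,x0:x0+100],(600,600),interpolation=2)
for z in(35,60,87,135):
    u=(proj(s,lift(p,[155,-63,z]))[0]-[x0,y0])*6; cv2.line(A,(int(u[0])-30,int(u[1])),(int(u[0])-22,int(u[1])),(0,0,255),1)
cv2.imwrite('pics/ptr.png',A)
E
```

```text
[ 4.75869e+02 -3.90083e+02 -3.24000e-01] [ 0.53  0.3  -0.11 -0.5   0.01  0.98 -0.48 -0.82]
35 [[401.3 279.2]] [[401.2 210.4]]
60 [[401.8 269.4]] [[402.9 208.2]]
87 [[402.3 258.6]] [[404.8 205.8]]
135 [[403.3 239. ]] [[408.5 201.1]]
side wheel [[325.95660412 243.29256743]] plat [[375.25012012 279.34751468]
 [412.2682532  272.90415904]]
```

View pics/ptr.png

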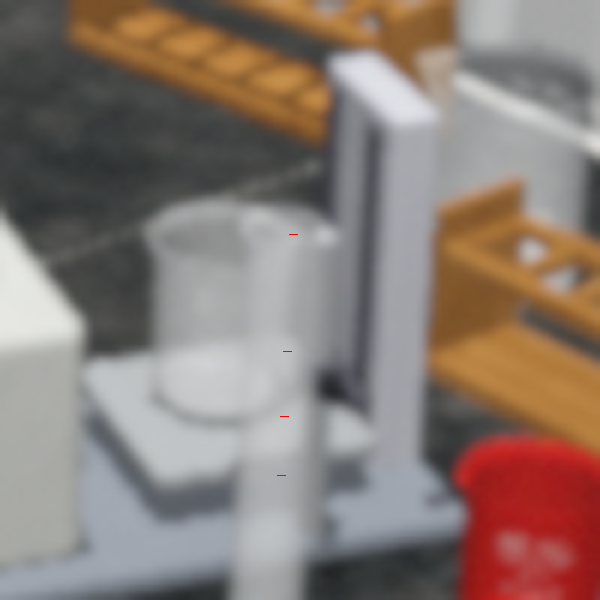

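The dark knob or collar shows at crop (328,380), which is about (404.7,263.3) in the full image and suggests z≈75. I'll take an enhanced view of it.

```bash
python3 - <<'E'
from h import *
p=np.load('p.npy'); o=np.zeros((600,800,3),np.uint8)
for i,(n,x0,y0) in enumerate((('side',385,240),('top',380,190))):
    f=[snap(n) for _ in range(4)]; im=np.mean([a['color'] for a in f],0)
    c=im[y0:y0+40,x0:x0+40,::-1]; lo,hi=np.percentile(c,[1,97]); c=np.clip((c-lo)/(hi-lo)*255,0,255).astype(np.uint8)
    c=cv2.resize(c,(400,400),interpolation=cv2.INTER_CUBIC); o[:400,i*400:i*400+400]=c
    cv2.imwrite(f'{n}c.png',c)
    if n=='side':
        print(im[255:275,396:412].mean(2).round().astype(int))
        for z in (60,65,70,75,80,85): print(z,proj(f[0],lift(p,[[155,-63,z],[155,-72,z],[155,-47,z]])).round(1).tolist())
    else:
        for z in (60,70,80,90): print(z,proj(f[0],lift(p,[[155,-63,z],[155,-72,z],[155,-47,z]])).round(1).tolist())
cv2.imwrite('pics/enh.png',o[:400])
E
```

```text
[[183 178 171 165 161 158 154 147 139 133 130 128 119  99  87 103]
 [188 185 178 170 163 159 153 146 139 132 129 127 116  97  87 105]
 [192 191 186 176 166 159 153 145 138 129 127 126 114  95  87 107]
 [193 193 190 180 168 160 152 144 134 124 121 122 113  93  87 107]
 [193 193 189 179 168 158 149 140 129 118 115 117 109  92  87 110]
 [193 193 188 177 165 154 141 128 117 108 106 108 102  87  87 112]
 [192 192 186 174 161 147 128 109  97  91  92  96  93  81  87 115]
 [189 188 183 172 158 141 116  89  73  70  77  87  89  81  88 116]
 [186 183 178 168 156 138 109  76  55  54  65  82  90  87  92 118]
 [184 179 175 166 155 137 107  70  48  45  55  74  89  93  98 119]
 [182 178 174 169 159 140 110  76  52  44  49  65  84  93  99 118]
 [181 179 178 176 166 148 122  96  78  70  67  69  79  87  94 115]
 [181 182 184 183 173 154 136 121 114 115 113 105  95  89  93 115]
 [184 187 190 187 176 158 143 136 140 151 156 148 132 115 105 119]
 [191 194 194 189 176 158 145 142 151 168 178 176 166 149 130 130]
 [197 197 195 190 176 158 144 142 154 174 186 188 184 174 158 147]
 [199 198 196 189 176 157 144 142 155 175 188 192 190 186 177 166]
 [199 198 195 188 174 156 143 143 157 176 189 192 192 189 185 177]
 [199 197 193 185 171 154 142 142 156 174 185 188 187 184 180 173]
 [196 194 188 180 166 152 141 140 150 164 172 173 172 168 163 159]]
60 [[401.8, 269.4], [403.5, 271.3], [398.8, 266.1]]
65 [[401.9, 267.4], [403.6, 269.3], [398.9, 264.1]]
70 [[402.0, 265.4], [403.7, 267.3], [399.0, 262.1]]
75 [[402.1, 263.5], [403.8, 265.3], [399.1, 260.2]]
80 [[402.2, 261.5], [403.9, 263.3], [399.2, 258.2]]
85 [[402.3, 259.5], [404.0, 261.3], [399.3, 256.2]]
60 [[402.9, 208.2], [406.9, 209.5], [395.8, 205.9]]
70 [[403.6, 207.3], [407.6, 208.6], [396.5, 205.0]]
80 [[404.3, 206.4], [408.4, 207.7], [397.1, 204.1]]
90 [[405.1, 205.5], [409.1, 206.8], [397.8, 203.1]]
```

View pics/enh.png

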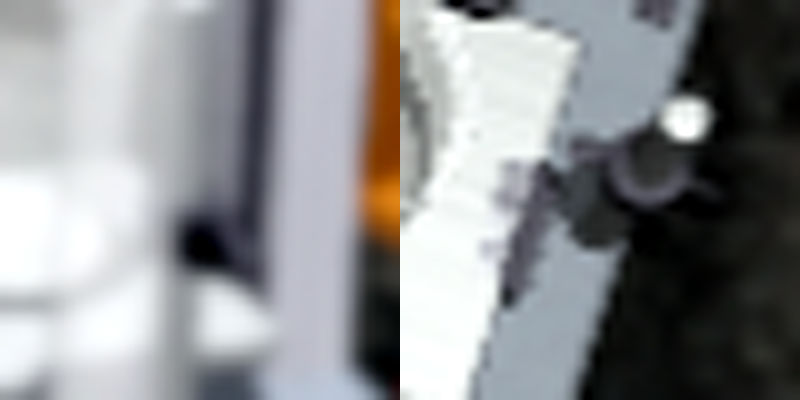

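The collar's dark band sits at about side (404,264), giving a pointer height of roughly 74–80 mm. I'll refine that once the platform is raised. Next I shut the fingers and approach the cup.

>>> move_arm([
  [0.25, -0.06, 0, 0, -1],
  [0.5, -0.12, 0, 0, -1],
  [0.75, -0.18, 0, 0, -1],
  [1, -0.24, 0, 0, -1],
  [1, -0.24, 0, 0, -1],
])

```text
t: 1.07
position: [296.3, -503.6, 218.8]
orientation: [0.984, 0.177, 0.001, -0.0]
force: [-0.1, 0.1, -1.1]
width: 64.4
grip_force: 0.0
```

>>> move_arm([
  [0.25, -0.06, 0, 0, -1],
  [0.5, -0.12, 0, 0, -1],
  [0.75, -0.18, 0, 0, -1],
  [1, -0.24, 0, 0, -1],
  [1, -0.24, 0, 0, -1],
])

```text
t: 1.48
position: [381.5, -446.6, 218.7]
orientation: [0.984, 0.177, 0.001, -0.0]
force: [-0.4, 0.5, 0.1]
width: 30.6
grip_force: 0.0
```

>>> move_arm([
  [0.25, -0.06, 0, 0, -1],
  [0.5, -0.12, 0, 0, -1],
  [0.75, -0.18, 0, 0, -1],
  [1, -0.22, 0, 0, -1],
  [1, -0.22, 0, 0, -1],
])

```text
t: 1.9
position: [467.4, -391.7, 218.6]
orientation: [0.984, 0.177, 0.001, -0.0]
force: [0.2, -0.5, -1.0]
width: 1.0
grip_force: 0.0
```

>>> move_arm([
  [0.08, 0, 0.2, 0, -1],
  [0.08, 0, 0.4, 0, -1],
  [0.08, 0, 0.6, 0, -1],
  [0.08, 0, 0.79, 0, -1],
  [0.08, 0, 0.79, 0, -1],
])

```text
t: 2.32
position: [469.2, -389.7, 134.7]
orientation: [0.985, 0.175, -0.002, -0.003]
force: [-1.0, 0.4, -0.7]
width: 0.5
grip_force: 0.0
```

```bash
cat > plan.py <<'E'
# world path -> tool shifts (units 100 mm) relative to start point
import numpy as np
from h import lift
p=np.load('p.npy')
def rows(start,P,yaw=2*np.arctan2(.177,.984)):
    c,s=np.cos(yaw),np.sin(yaw); d=np.asarray(P)[:,:2]-np.asarray(start)[:2]
    return np.c_[d[:,0]*c+d[:,1]*s, d[:,0]*s-d[:,1]*c]/100
def crank(th,lead): # tip ahead of cup along tangent
    th=np.asarray(th); return lift(p,np.c_[-38+38*np.cos(th)-lead*np.sin(th),38*np.sin(th)+lead*np.cos(th),0*th+140])
def wheel(w,lead,r=76):
    a=np.pi-np.asarray(w); return lift(p,np.c_[r*np.cos(a)+lead*np.sin(a),r*np.sin(a)-lead*np.cos(a),0*a+140])
E
python3 - <<'E'
from plan import *
from h import env
s=env.get_state(); x=s['position']; print(x,s['force'],s['width'])
T=np.arange(.3,3.11,.2); print(np.c_[T,rows(x,crank(T,9))].round(3))
im=None
E
```

```text
[ 469.24673433 -389.72891857  134.67613828] [-0.99678072  0.39048247 -0.73773623] 0.4793952343002021
[[ 0.3    0.152 -0.155]
 [ 0.5    0.155 -0.233]
 [ 0.7    0.144 -0.31 ]
 [ 0.9    0.117 -0.383]
 [ 1.1    0.076 -0.45 ]
 [ 1.3    0.022 -0.507]
 [ 1.5   -0.041 -0.552]
 [ 1.7   -0.112 -0.583]
 [ 1.9   -0.188 -0.6  ]
 [ 2.1   -0.266 -0.602]
 [ 2.3   -0.343 -0.588]
 [ 2.5   -0.415 -0.559]
 [ 2.7   -0.481 -0.516]
 [ 2.9   -0.536 -0.461]
 [ 3.1   -0.579 -0.396]]
```

>>> move_arm([
  [0, 0, -0.03, 0, -1],
  [0, 0, -0.03, 0, -1],
  [0, 0, -0.03, 0, -1],
])

```text
t: 2.57
position: [472.9, -392.3, 145.2]
orientation: [0.985, 0.175, 0.001, 0.001]
force: [0.6, -0.4, 0.2]
width: 0.5
grip_force: 0.0
```

```bash
python3 - <<'E'
from plan import *
from h import *
s=env.get_state(); x=s['position']; print(x,s['orientation'],s['force'],s['torque'])
t=snap('top')
o=np.zeros((480,800,3),np.uint8)
o[:, :400]=cv2.resize(t['color'][225:305,320:387,::-1],(400,480),interpolation=2)
d=snap('side'); o[:,400:]=cv2.resize(d['color'][190:290,280:364,::-1],(400,480),interpolation=2)
cv2.imwrite('pics/cup.png',o)
E
```

```text
[ 472.88253299 -392.26952424  145.15014819] [0.98451271 0.17530404 0.00100938 0.00148445] [ 0.62812065 -0.42709937  0.22163083] [ 0.01043499 -0.00233382 -0.00359038]
```

View pics/cup.png

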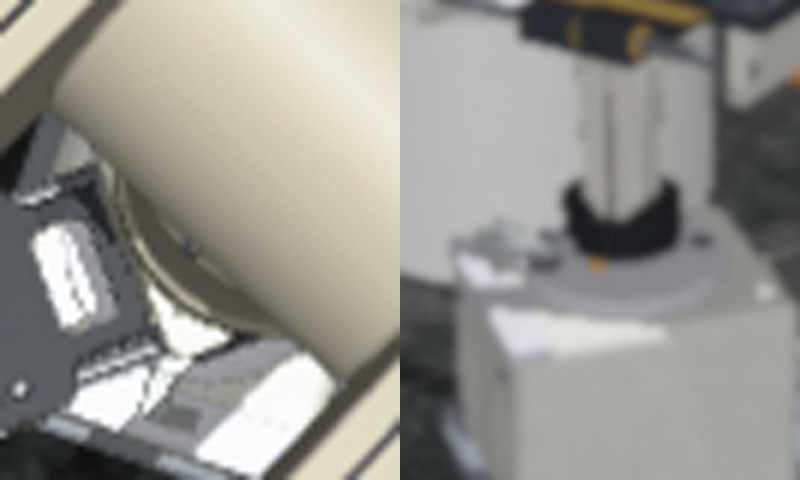

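The fingers are inside the cup. I'll plan the swing relative to the commanded pose.

```bash
python3 - <<'E'
from plan import *
c=np.array([472.1,-390.9]); yaw=2*np.arctan2(.1755,.9845)
for T in ([.1,.3,.5,.7,.9],[1.1,1.3,1.5,1.7,1.9],[2.1,2.3,2.5,2.7,2.9],[3.0,3.1,3.2,3.25,3.25]):
    P=crank(T,9); print(np.array(T),rows(c,P,yaw).round(3).tolist(), P[-1][:2].round(1)); c=P[-1][:2]
E
```

```text
[0.1 0.3 0.5 0.7 0.9] [[0.11, -0.101], [0.128, -0.176], [0.132, -0.254], [0.12, -0.331], [0.093, -0.405]] [ 466.8 -349.7]
[1.1 1.3 1.5 1.7 1.9] [[-0.041, -0.066], [-0.095, -0.123], [-0.158, -0.168], [-0.23, -0.199], [-0.306, -0.216]] [ 430.7 -340. ]
[2.1 2.3 2.5 2.7 2.9] [[-0.078, -0.001], [-0.155, 0.013], [-0.227, 0.042], [-0.292, 0.085], [-0.347, 0.141]] [ 402.9 -365.2]
[3.   3.1  3.2  3.25 3.25] [[-0.023, 0.031], [-0.043, 0.065], [-0.06, 0.1], [-0.067, 0.119], [-0.067, 0.119]] [ 400.8 -378.6]
```

>>> move_arm([
  [0.06, -0.08, 0.03, 0, -1],
  [0.11, -0.17, 0.03, 0, -1],
  [0.13, -0.25, 0.03, 0, -1],
  [0.12, -0.33, 0.03, 0, -1],
  [0.09, -0.41, 0.03, 0, -1],
])

```text
t: 3.08
position: [466.8, -348.5, 139.9]
orientation: [0.984, 0.176, 0.0, 0.0]
force: [0.3, -1.8, -0.2]
width: 0.6
grip_force: 1.3
```

>>> move_arm([
  [-0.04, -0.06, 0, 0, -1],
  [-0.1, -0.12, 0, 0, -1],
  [-0.16, -0.17, 0, 0, -1],
  [-0.23, -0.2, 0, 0, -1],
  [-0.31, -0.21, 0, 0, -1],
])

```text
t: 3.5
position: [430.8, -341.5, 141.3]
orientation: [0.984, 0.176, 0.002, 0.002]
force: [5.1, -1.6, 3.8]
width: 0.4
grip_force: 3.0
```

>>> move_arm([
  [-0.08, 0, 0, 0, -1],
  [-0.15, 0.01, 0, 0, -1],
  [-0.23, 0.04, 0, 0, -1],
  [-0.29, 0.08, 0, 0, -1],
  [-0.35, 0.14, 0, 0, -1],
])

```text
t: 3.92
position: [403.0, -365.0, 140.8]
orientation: [0.984, 0.176, 0.002, 0.0]
force: [5.5, 1.7, 3.5]
width: 0.5
grip_force: 2.6
```

>>> move_arm([
  [-0.02, 0.03, 0, 0, -1],
  [-0.04, 0.06, 0, 0, -1],
  [-0.06, 0.1, 0, 0, -1],
  [-0.06, 0.12, 0, 0, -1],
  [-0.06, 0.12, 0, 0, -1],
])

```text
t: 4.33
position: [400.9, -373.1, 138.0]
orientation: [0.984, 0.176, 0.0, -0.006]
force: [6.0, 23.4, 5.2]
width: 0.2
grip_force: 12.3
```

```bash
python3 - <<'E'
from plan import *
from h import *
s=env.get_state(); print(s['position'],s['force'])
t=snap('top')
o=np.zeros((480,800,3),np.uint8)
o[:, :400]=cv2.resize(t['color'][225:321,310:390,::-1],(400,480),interpolation=2)
d=snap('side'); o[:,400:]=cv2.resize(d['color'][190:290,280:364,::-1],(400,480),interpolation=2)
cv2.imwrite('pics/cup2.png',o)
E
```

```text
[ 400.89607253 -373.14867358  138.00877624] [ 6.01642309 23.43344044  5.18694724]
```

View pics/cup2.png

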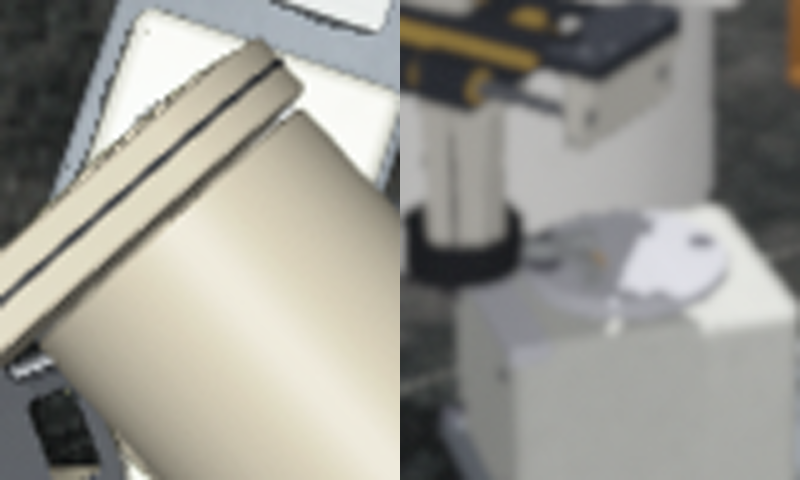

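The cup is fully out, pressed against its stop at 23 N. I'll wind clockwise now; about 5 N at the cup will confirm the latch.

```bash
python3 - <<'E'
from plan import *
yaw=2*np.arctan2(.1755,.9845)
c=np.array([400.8,-378.6]); 
for T in ([-.17,-.09,0,.1,.22],[.35,.48,.61,.74,.87],[1.0,1.13,1.26,1.39,1.52],[1.65,1.78,1.91,2.04,2.17],[2.28,2.38,2.48,2.5,2.5]):
    P=wheel(T,9); print(np.array(T),rows(c,P,yaw).round(2).tolist(), P[-1][:2].round(1)); c=P[-1][:2]
E
```

```text
[-0.17 -0.09  0.    0.1   0.22] [[0.04, -0.08], [0.08, -0.13], [0.13, -0.18], [0.19, -0.23], [0.26, -0.28]] [ 415.5 -343. ]
[0.35 0.48 0.61 0.74 0.87] [[0.09, -0.05], [0.18, -0.08], [0.28, -0.1], [0.38, -0.11], [0.48, -0.11]] [ 456.3 -316.1]
[1.   1.13 1.26 1.39 1.52] [[0.1, 0.02], [0.19, 0.04], [0.28, 0.08], [0.37, 0.14], [0.45, 0.2]] [ 505.1 -319.3]
[1.65 1.78 1.91 2.04 2.17] [[0.07, 0.07], [0.13, 0.15], [0.18, 0.24], [0.21, 0.33], [0.24, 0.43]] [ 541.9 -351.4]
[2.28 2.38 2.48 2.5  2.5 ] [[0.01, 0.08], [0.01, 0.16], [0.01, 0.24], [0.0, 0.25], [0.0, 0.25]] [ 550.9 -374.9]
```

>>> move_arm([
  [0.03, -0.07, 0, 0, -1],
  [0.08, -0.13, 0, 0, -1],
  [0.13, -0.18, 0, 0, -1],
  [0.19, -0.23, 0, 0, -1],
  [0.26, -0.28, 0, 0, -1],
])

```text
t: 4.85
position: [415.6, -344.8, 139.7]
orientation: [0.985, 0.175, -0.0, 0.002]
force: [3.0, -10.7, -5.0]
width: 0.2
grip_force: 4.8
```

>>> move_arm([
  [0.09, -0.05, 0, 0, -1],
  [0.18, -0.08, 0, 0, -1],
  [0.28, -0.1, 0, 0, -1],
  [0.38, -0.11, 0, 0, -1],
  [0.48, -0.11, 0, 0, -1],
])

```text
t: 5.27
position: [455.6, -317.1, 139.5]
orientation: [0.985, 0.175, -0.001, 0.0]
force: [-8.2, -2.4, 0.8]
width: 0.5
grip_force: 2.8
```

```bash
python3 - <<'E'
from h import *
s=env.get_state(); print(s['position'],s['force'])
o=np.zeros((480,800,3),np.uint8)
d=snap('side'); o[:]=cv2.resize(d['color'][190:292,280:450,::-1],(800,480),interpolation=2)
cv2.imwrite('pics/w1.png',o)
E
```

```text
[ 455.5955007  -317.10573946  139.52962652] [-8.20996352 -2.43892777  0.76220132]
```

View pics/w1.png

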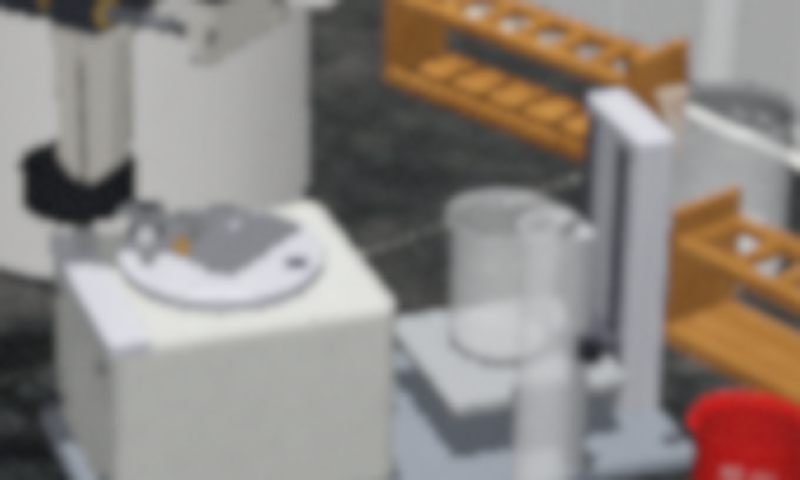

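The wheel turns with the latched crank at about 8 N and the platform is rising. The collar or knob is at side (405.8,264). I'll keep winding.

>>> move_arm([
  [0.1, 0.02, 0, 0, -1],
  [0.19, 0.04, 0, 0, -1],
  [0.28, 0.08, 0, 0, -1],
  [0.37, 0.14, 0, 0, -1],
  [0.45, 0.2, 0, 0, -1],
])

```text
t: 5.73
position: [504.2, -320.1, 138.9]
orientation: [0.985, 0.175, -0.002, -0.001]
force: [-8.5, -0.2, 0.6]
width: 0.9
grip_force: 3.1
```

>>> move_arm([
  [0.07, 0.07, 0, 0, -1],
  [0.13, 0.15, 0, 0, -1],
  [0.18, 0.24, 0, 0, -1],
  [0.21, 0.33, 0, 0, -1],
  [0.24, 0.43, 0, 0, -1],
])

```text
t: 6.15
position: [540.9, -351.3, 138.2]
orientation: [0.984, 0.175, -0.003, -0.002]
force: [-11.7, 3.0, 1.2]
width: 0.5
grip_force: 4.6
```

>>> move_arm([
  [0.01, 0.08, 0, 0, -1],
  [0.01, 0.16, 0, 0, -1],
  [0.01, 0.24, 0, 0, -1],
  [0.01, 0.24, 0, 0, -1],
])

```text
t: 6.48
position: [551.7, -373.8, 138.2]
orientation: [0.985, 0.175, -0.001, -0.001]
force: [-0.4, 3.0, -1.9]
width: 0.6
grip_force: 1.3
```

```bash
python3 - <<'E'
from h import *
p=np.load('p.npy'); s=env.get_state(); print(s['position'],s['force'])
f=[snap('side') for _ in range(4)]; im=np.mean([a['color'] for a in f],0)
print(im[252:275,394:418].mean(2).round().astype(int))
c=im[235:285,360:420,::-1].clip(0,255).astype(np.uint8)
A=cv2.resize(c,(720,600),interpolation=cv2.INTER_CUBIC)
for z in (60,65,70,75,80):
  for y,x in((-45,100),(-45,190)):
    u=(proj(f[0],lift(p,[x,y,z]))[0]-[360,235]+.5)*12; cv2.circle(A,tuple(int(v) for v in u),2,(0,0,255),-1); 
cv2.imwrite('pics/pl.png',A)
E
```

```text
[ 551.65104651 -373.81768169  138.21370183] [-0.37622059  3.04858341 -1.94251414]
[[196 193 187 181 181 181 177 168 156 145 133 116  99  97 100  96  90  99
  123 146 159 162 162 161]
 [196 192 186 180 176 175 171 164 154 144 133 114  93  87  93  95  96 104
  125 147 159 162 161 161]
 [194 189 184 180 176 174 170 163 153 144 135 121 102  85  83  88  91 102
  124 147 159 162 161 161]
 [189 184 181 179 178 178 174 165 153 144 139 136 125 106  89  82  84  96
  122 147 159 162 161 161]
 [182 180 179 180 183 184 178 167 153 144 142 148 150 139 118 100  90  97
  122 147 159 162 161 161]
 [178 180 182 185 187 186 178 165 152 143 142 150 162 163 153 135 116 108
  125 147 159 161 160 161]
 [182 186 189 190 189 183 173 161 150 142 136 142 159 172 174 165 148 132
  133 150 159 162 160 161]
 [189 192 194 193 187 178 167 157 146 137 128 128 148 170 181 181 171 157
  149 154 160 161 160 161]
 [193 195 195 193 186 174 162 151 138 125 115 114 135 165 182 186 182 175
  166 162 162 161 161 161]
 [193 194 194 192 184 171 157 143 125 106  96  96 124 159 179 184 183 180
  174 168 164 161 160 161]
 [190 19
[... 605 characters left out ...]
71 171 170 168 164 158 148 138 128 117 108 105 103  91  78  89 118
  145 159 161 161 161 162]
 [170 171 171 170 168 164 158 149 140 132 123 117 115 109  94  80  91 120
  146 159 161 161 161 162]
 [170 171 171 170 167 164 158 149 140 131 121 114 114 109  92  80  93 122
  147 159 162 161 161 162]
 [170 171 171 170 167 163 157 148 138 130 118 108 108 104  91  80  95 123
  147 159 162 161 161 162]
 [171 171 171 169 167 162 156 147 138 129 115 103 100  99  89  83  98 126
  148 159 161 161 161 162]
 [172 171 171 169 166 161 154 146 137 128 114 100  96  95  90  89 104 128
  148 159 161 160 161 162]
 [171 172 171 169 166 161 154 145 137 127 113  99  93  93  92  96 111 132
  150 159 161 160 161 162]]
```

View pics/pl.png

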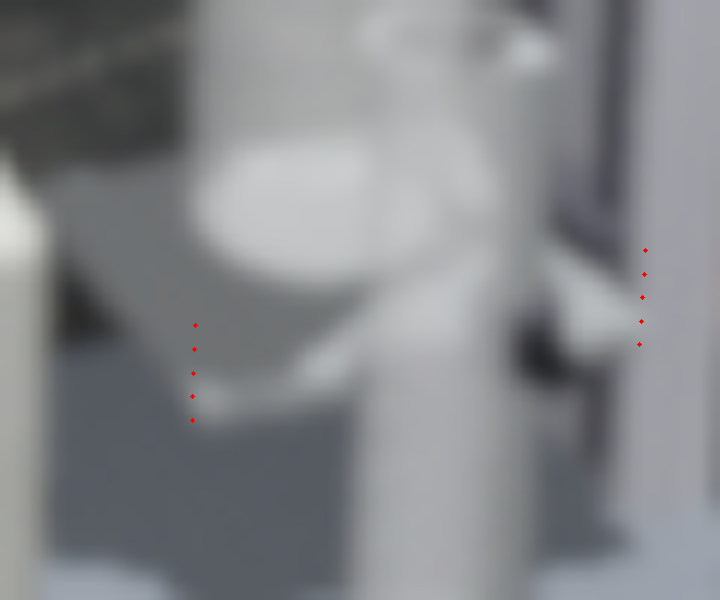

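The platform top is at about z≈67–68 and the collar centre at about z≈76. I'll wind on another ~0.6 rad, slowly, and measure the platform edge numerically.

```bash
python3 - <<'E'
from plan import *
yaw=2*np.arctan2(.1755,.9845)
c=wheel([2.48],9)[0][:2]; print(c)
for T in ([2.6,2.7,2.8,2.88,2.96],[3.04,3.1,3.15,3.19,3.22]):
    P=wheel(T,9); print(np.array(T),rows(c,P,yaw).round(3).tolist(), P[-1][:2].round(1)); c=P[-1][:2]
E
```

```text
[ 550.56323118 -373.41631794]
[2.6  2.7  2.8  2.88 2.96] [[-0.018, 0.09], [-0.04, 0.163], [-0.07, 0.233], [-0.099, 0.287], [-0.133, 0.339]] [ 549.8 -409.8]
[3.04 3.1  3.15 3.19 3.22] [[-0.037, 0.049], [-0.068, 0.083], [-0.094, 0.11], [-0.117, 0.131], [-0.134, 0.146]] [ 542.3 -428.1]
```

>>> move_arm([
  [-0.02, 0.09, 0, 0, -1],
  [-0.04, 0.16, 0, 0, -1],
  [-0.07, 0.23, 0, 0, -1],
  [-0.1, 0.29, 0, 0, -1],
  [-0.13, 0.34, 0, 0, -1],
])

```text
t: 7.1
position: [550.7, -409.0, 139.1]
orientation: [0.984, 0.176, -0.001, -0.002]
force: [-7.6, 10.4, 1.2]
width: 0.4
grip_force: 5.4
```

>>> move_arm([
  [-0.04, 0.05, 0, 0, -1],
  [-0.07, 0.08, 0, 0, -1],
  [-0.07, 0.08, 0, 0, -1],
  [-0.07, 0.08, 0, 0, -1],
])

```text
t: 7.43
position: [546.4, -418.7, 139.0]
orientation: [0.984, 0.176, -0.002, -0.002]
force: [-8.0, 9.6, 2.0]
width: 0.2
grip_force: 4.5
```

```bash
cat > meas.py <<'E'
from h import *
p=np.load('p.npy'); s=env.get_state(); print(s['t'],s['position'].round(1),s['force'].round(1))
f=[snap('side') for _ in range(4)]; im=np.mean([a['color'] for a in f],0).mean(2); np.save('im%d.npy'%(s['t']*10),im)
print('left'); print(np.c_[np.arange(252,276),im[252:276,374:386].round().astype(int)])
print('right'); print(np.c_[np.arange(250,270),im[250:270,402:414].round().astype(int)])
for z in (60,70,76,80): print(z,proj(f[0],lift(p,[[100,-45,z],[190,-45,z]])).round(1).tolist())
E
python3 meas.py
```

```text
7.4333 [ 546.4 -418.7  139. ] [-8.   9.6  2. ]
left
[[252 113 117 129 148 168 182 190 194 195 196 196 196]
 [253 113 114 119 131 148 165 178 186 190 192 194 194]
 [254 113 113 114 119 128 142 155 165 173 178 182 184]
 [255 114 113 113 114 117 123 130 138 146 153 159 163]
 [256 114 113 113 113 114 114 117 120 125 129 133 135]
 [257 113 114 114 113 113 114 114 114 116 117 118 118]
 [258 113 114 114 114 113 113 113 113 114 114 114 114]
 [259 114 114 113 113 113 113 113 114 114 113 114 113]
 [260 113 114 114 114 114 113 113 113 114 114 114 114]
 [261 112 113 114 114 113 114 113 113 114 114 115 114]
 [262 109 112 114 114 114 114 114 116 117 118 119 120]
 [263 104 111 115 117 118 118 120 122 125 126 127 127]
 [264 101 109 119 125 127 127 128 130 131 132 132 131]
 [265  96 105 119 129 132 131 130 129 129 129 128 125]
 [266  93 101 115 125 128 125 122 118 116 115 114 111]
 [267  92  96 105 112 114 110 107 103 101 100  98  97]
 [268  92  94  96  98  99  97  95  94  93  93  92  92]
 [269  92  92  92  93  93  93  92  92  92  92  92  92]
 [270  91  92  92  92  92  92  92  92  92  92  92  92]
 [2
[... 823 characters left out ...]
 163]
 [260 133 123 115 111 124 147 161 162 156 152 150 153]
 [261 120 104  94  91 102 123 136 138 133 132 138 148]
 [262 111  85  71  69  82 102 113 111 109 120 136 150]
 [263 105  72  54  53  67  87  93  88  92 115 139 154]
 [264 103  67  46  44  55  72  79  76  86 114 141 156]
 [265 107  73  50  42  47  60  68  71  86 116 142 157]
 [266 117  93  71  57  57  66  69  70  87 117 143 158]
 [267 130 114  99  86  82  86  82  74  88 117 144 158]
 [268 138 128 117 108 105 103  91  78  89 119 145 158]
 [269 140 132 123 117 115 110  94  80  92 120 146 159]]
60 [[375.5, 269.6], [412.8, 263.2]]
70 [[375.6, 265.6], [413.1, 259.3]]
76 [[375.7, 263.2], [413.2, 256.9]]
80 [[375.8, 261.6], [413.3, 255.4]]
```

```bash
python3 - <<'E'
from h import *
im=cv2.imread('pics/side0.png').mean(2); p=np.load('p.npy')
print('left'); print(np.c_[np.arange(270,290),im[270:290,374:386].round().astype(int)])
print('right'); print(np.c_[np.arange(266,284),im[266:284,402:416].round().astype(int)])
print('rodtop'); print(np.c_[np.arange(234,246),im[234:246,398:412].round().astype(int)])
E
```

```text
left
[[270 196 195 195 193 190 182 174 167 166 164 160 159]
 [271 196 195 196 195 194 192 188 184 182 180 176 174]
 [272 196 196 196 196 195 195 194 194 193 192 190 190]
 [273 195 197 196 196 196 195 196 196 195 195 195 195]
 [274 194 196 196 196 196 195 195 196 196 195 196 196]
 [275 189 195 196 196 196 196 195 196 196 196 196 196]
 [276 177 190 195 196 196 196 195 195 195 196 196 194]
 [277 161 181 191 195 195 194 193 192 190 190 189 189]
 [278 140 166 182 188 189 188 185 180 176 173 173 171]
 [279 120 144 163 172 173 170 167 160 153 149 148 146]
 [280 107 122 139 147 148 146 141 135 128 125 122 121]
 [281 101 107 117 123 124 122 118 113 109 106 105 103]
 [282 102 100 103 105 105 104 103 100  99  99  98  97]
 [283 109  99  98  98  98  97  96  96  96  96  96  97]
 [284 124 109 101  97  97  97  98  98  99  99 100 101]
 [285 144 127 109 101 100 101 102 109 114 116 118 122]
 [286 158 144 127 119 118 117 122 132 141 144 145 147]
 [287 165 156 150 146 145 146 148 153 159 161 162 162]
 [288 167 166 163 163 163 163 163 164 166 166 167 167]
 [289 168 168 168 168 168 168 167 167 167 166 167 
[... 1210 characters left out ...]
3  86]
 [235 139 138 135 127 112  96  86  96 117 131 133 123 102  86]
 [236 157 152 147 143 137 126 111 107 120 132 133 123 102  88]
 [237 170 163 155 150 152 154 145 132 131 134 134 122 101  86]
 [238 180 175 167 161 168 178 176 161 146 139 133 120  99  86]
 [239 185 182 174 169 176 186 186 172 155 141 132 119  96  87]
 [240 186 181 174 170 172 176 174 163 150 139 132 118  94  87]
 [241 183 176 169 166 163 159 154 147 140 137 132 116  94  87]
 [242 181 173 166 162 157 151 145 139 135 136 131 115  92  88]
 [243 179 172 167 162 156 150 144 139 135 134 129 113  90  88]
 [244 177 170 166 161 156 149 144 138 134 134 128 112  90  89]
 [245 175 168 163 160 156 150 143 136 133 133 128 112  89  89]]
```

By relative shift and by the wheel angle, the platform is now at about 72 mm. The pointer estimate is about 77 mm, so I need roughly 0.4 rad more.

```bash
python3 - <<'E'
from plan import *
yaw=2*np.arctan2(.1755,.9845)
c=wheel([3.10],9)[0][:2]; print(c)
for T in ([3.2,3.3,3.38,3.45,3.5],[3.52,3.55,3.6]):
    P=wheel(T,9); print(np.array(T),rows(c,P,yaw).round(3).tolist(), P[-1][:2].round(1))
E
```

```text
[ 546.34486    -419.91828676]
[3.2  3.3  3.38 3.45 3.5 ] [[-0.055, 0.053], [-0.115, 0.1], [-0.166, 0.134], [-0.213, 0.16], [-0.248, 0.176]] [ 529.2 -445. ]
[3.52 3.55 3.6 ] [[-0.262, 0.182], [-0.283, 0.191], [-0.319, 0.204]] [ 523.4 -450.1]
```

>>> move_arm([
  [-0.06, 0.05, 0, 0, -1],
  [-0.12, 0.1, 0, 0, -1],
  [-0.17, 0.13, 0, 0, -1],
  [-0.21, 0.16, 0, 0, -1],
  [-0.25, 0.18, 0, 0, -1],
])

```text
t: 8.05
position: [529.7, -442.5, 138.4]
orientation: [0.984, 0.176, -0.001, -0.004]
force: [-6.7, 15.6, 1.6]
width: 0.2
grip_force: 6.6
```

```bash
python3 meas.py | sed -n '1,20p;26,42p'
```

```text
8.05 [ 529.7 -442.5  138.4] [-6.7 15.6  1.6]
left
[[252 114 114 115 120 130 143 156 167 175 181 185 187]
 [253 114 113 113 115 118 124 132 142 151 158 163 166]
 [254 114 114 113 114 114 116 119 123 128 132 135 137]
 [255 113 114 114 113 114 113 114 115 117 118 118 119]
 [256 114 114 114 114 114 113 114 114 114 114 114 115]
 [257 114 114 114 114 113 113 113 114 114 114 114 114]
 [258 114 114 114 114 114 114 113 114 114 114 114 113]
 [259 112 114 114 114 114 114 114 114 114 115 115 114]
 [260 109 113 114 114 114 114 115 115 116 117 118 119]
 [261 108 112 115 117 118 119 119 120 122 125 127 128]
 [262 117 116 119 124 127 128 128 129 130 132 133 134]
 [263 134 126 124 130 134 135 135 134 135 136 138 139]
 [264 148 139 134 136 138 139 139 136 133 133 137 139]
 [265 152 144 137 135 137 139 138 130 121 120 123 126]
 [266 142 131 124 122 124 126 123 115 105 102 103 104]
 [267 120 109 104 103 104 104 103  98  94  93  93  93]
 [268 100  96  94  94  94  94  93  92  92  91  91  91]
 [269  93  92  92  92  92  92  92  92  92  92  92  92]
 [275  93  93  93  93  93  93  93  93  93  93  92  92]]
right
[[250 155 143 137 131 120 103  89  86  88  93 115 142]
 [251 155 143 139 143 145 135 113  93  86  92 116 143]
 [252 155 143 141 150 163 163 147 126 108 102 120 145]
 [253 155 143 142 155 172 178 173 161 145 127 128 147]
 [254 154 143 143 158 176 185 185 181 171 155 145 152]
 [255 153 142 144 159 177 187 189 188 184 175 164 160]
 [256 152 141 143 158 177 187 189 189 186 182 174 167]
 [257 150 141 140 152 170 181 184 183 180 175 169 164]
 [258 146 138 134 138 152 164 168 166 163 158 154 155]
 [259 141 131 122 118 126 138 143 142 139 137 141 150]
 [260 129 114 103  97 103 113 117 114 113 122 137 151]
 [261 116  94  79  76  85  98  99  90  93 115 139 154]
 [262 108  78  58  57  73  91  92  81  86 114 140 155]
 [263 104  68  44  43  62  83  88  79  85 114 141 156]
 [264 102  64  38  36  51  71  78  76  86 114 142 157]
```

>>> move_arm([
  [0.03, -0.01, 0, 0, -1],
  [0.06, -0.02, 0, 0, -1],
  [0.07, -0.03, 0, 0, -1],
  [0.07, -0.03, 0, 0, -1],
])

```text
t: 8.58
position: [537.1, -441.0, 140.5]
orientation: [0.984, 0.176, 0.0, 0.001]
force: [-0.2, 0.1, -0.5]
width: 0.7
grip_force: 0.0
```

>>> move_arm([
  [0, 0, -0.2, 0, -1],
  [0, 0, -0.45, 0, -1],
  [0, 0, -0.7, 0, -1],
  [0, 0, -1, 0, -1],
  [0, 0, -1, 0, -1],
])

```text
t: 9.0
position: [538.5, -443.2, 248.5]
orientation: [0.984, 0.175, 0.003, 0.005]
force: [0.6, -0.9, 1.4]
width: 0.4
grip_force: 0.0
```

>>> move_arm([
  [-0.25, -0.1, 0, 0, -1],
  [-0.5, -0.2, 0, 0, -1],
  [-0.75, -0.3, 0, 0, -1],
  [-1, -0.4, 0, 0, -1],
  [-1, -0.4, 0, 0, -1],
])

```text
t: 9.42
position: [424.9, -438.5, 240.0]
orientation: [0.985, 0.174, -0.001, 0.0]
force: [-0.2, 1.0, -0.3]
width: 0.8
grip_force: 0.0
```

>>> move_arm([
  [-0.25, 0, 0, 0, -1],
  [-0.5, 0, 0, 0, -1],
  [-0.75, 0, 0, 0, -1],
  [-1, 0, 0, 0, -1],
  [-1, 0, 0, 0, -1],
])

```text
t: 9.83
position: [331.6, -474.4, 240.2]
orientation: [0.985, 0.174, -0.001, 0.001]
force: [-0.2, 0.1, -0.4]
width: 0.2
grip_force: 0.0
```

>>> move_arm([
  [-0.25, 0, 0, 0, -1],
  [-0.5, 0, 0, 0, -1],
  [-0.75, 0, 0, 0, -1],
  [-0.75, 0, 0, 0, -1],
  [-0.75, 0, 0, 0, -1],
])

```text
t: 10.25
position: [264.3, -499.0, 240.0]
orientation: [0.985, 0.174, 0.0, 0.001]
force: [0.0, -0.1, 0.3]
width: 0.8
grip_force: 0.0
```

```bash
python3 meas.py | sed -n '1,20p;26,46p'; python3 - <<'E'
from h import *
d=snap('side'); t=snap('top'); o=np.zeros((600,800,3),np.uint8)
o[:,:400]=cv2.resize(t['color'][160:310,310:410,::-1],(400,600),interpolation=2)
o[:300,400:]=cv2.resize(d['color'][190:310,280:440,::-1],(400,300),interpolation=2)
o[300:,400:]=cv2.resize(d['color'][240:285,365:425,::-1],(400,300),interpolation=2)
cv2.imwrite('pics/end.png',o); cv2.imwrite('topend.png',t['color'][:,:,::-1])
E
```

```text
10.25 [ 264.3 -499.   240. ] [ 0.  -0.1  0.3]
left
[[252 194 192 185 171 159 160 165 172 178 184 187 189]
 [253 194 194 190 182 176 172 167 164 167 171 171 170]
 [254 195 195 194 191 189 187 182 177 176 175 168 160]
 [255 194 195 195 194 193 193 192 190 190 187 181 176]
 [256 188 193 195 195 194 194 194 194 195 193 191 190]
 [257 176 188 194 195 195 194 194 195 195 195 194 194]
 [258 158 180 191 195 195 194 194 195 195 195 195 195]
 [259 144 173 190 194 195 195 195 195 195 195 195 195]
 [260 135 168 188 194 195 195 195 194 194 194 194 193]
 [261 130 162 184 192 194 193 191 190 189 189 187 185]
 [262 130 151 173 185 187 184 180 177 174 173 171 168]
 [263 140 143 156 167 170 168 162 158 155 154 153 152]
 [264 152 145 144 149 152 152 149 144 140 140 142 144]
 [265 154 146 140 140 142 143 141 133 125 123 126 128]
 [266 143 133 126 125 126 128 125 117 107 104 105 106]
 [267 122 111 106 104 105 106 105 100  96  95  94  94]
 [268 102  97  95  95  95  95  94  94  94  93  93  93]
 [269  94  94  94  93  94  94  93  93  94  93  94  93]
 [275  95  94  94  95  95  95  94  94  94  94  94  93]]
rig
[... 347 characters left out ...]
147 161 178 189 191 190 188 183 176 169]
 [257 154 146 145 155 172 183 186 185 181 176 171 166]
 [258 152 144 139 141 154 165 170 168 164 159 155 157]
 [259 148 139 130 124 130 140 144 144 140 138 143 152]
 [260 140 127 117 109 110 116 119 115 115 124 139 154]
 [261 127 109  96  91  94 102 100  92  94 117 141 156]
 [262 115  88  72  70  80  93  94  83  87 115 142 157]
 [263 108  74  55  54  68  86  90  81  87 115 143 158]
 [264 106  70  47  45  57  74  80  76  87 117 143 158]
 [265 109  75  50  42  49  62  69  72  88 118 145 159]
 [266 120  94  72  58  58  66  70  71  89 118 146 160]
 [267 132 117 101  87  84  87  83  75  89 120 146 161]
 [268 140 130 119 110 107 104  94  80  91 121 147 161]
```

View pics/end.png

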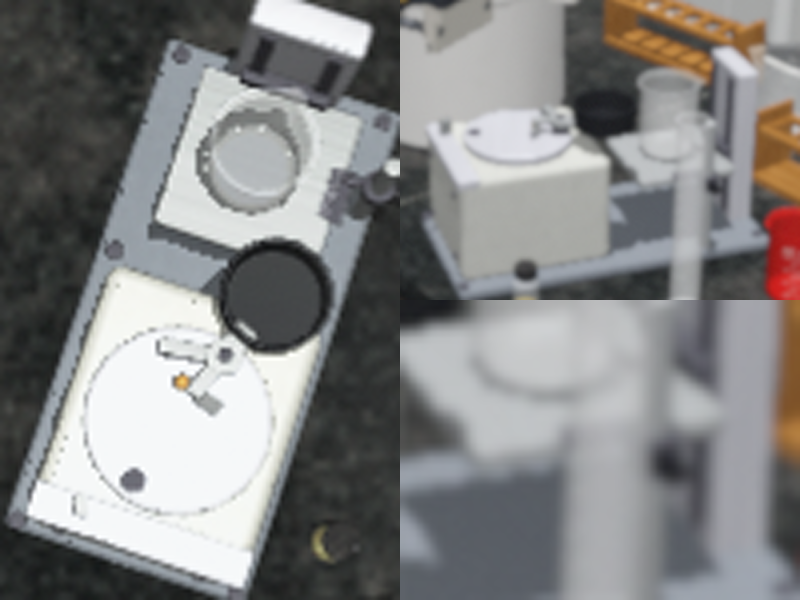

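The crank stands out with its brass pin up and the beaker is standing. I'll compute the wheel angle from the cup position in the top view (about (378.9,233.9)).

```bash
python3 - <<'E'
from h import *
t=optics.get_image('top'); p=np.load('p.npy')
g=t['color'].mean(2); m=(g<75).astype(np.uint8); m[:215]=0; m[255:]=0; m[:,:360]=0; m[:,395:]=0
n,l,st,ce=cv2.connectedComponentsWithStats(m); i=l[234,379]; print(ce[i],st[i])
for u,v in((378.9,233.9),tuple(ce[i])):
  P=atz(t,u,v,150); d=P[:2]-p[:2]; a=np.arctan2(d[1],d[0])-p[2]; w=(np.pi-a)%(2*np.pi); print(P,np.hypot(*d),'w',w,'plat',35+12*w)
im0=cv2.imread('pics/top0.png').mean(2)
print(np.c_[np.arange(200,222),im0[200:222,386:414].round().astype(int)]); print(np.c_[np.arange(200,222),g[200:222,386:414].round().astype(int)])
for z in(70,77,84): print(z,proj(t,lift(p,[[155,-63,z],[155,-47,z],[155,-45,z],[190,-45,z],[100,-45,z]])).round(1).tolist())
E
```

```text
[378.42378559 233.08877722] [364 220  29  28 597]
[ 533.88423657 -436.00405837  150.        ] 73.99003669865759 w 3.4869653454353178 plat 76.84358414522382
[ 535.50436116 -435.09758487  150.        ] 74.7174885019673 w 3.463993112118192 plat 76.5679173454183
[[200 218 221 213 211 210 211 211 213 216 193 149 161 160 159 159 161 159
  159 159 152 163 192 200 198 138  50  41  47]
 [201 217 217 217 217 215 212 210 212 210 181 145 160 160 160 160 161 160
  159 159 128 173 216 212 209 161  79  40  45]
 [202 225 222 217 214 215 217 218 214 204 177 161 161 160 161 161 161 161
  145 118  92 173 223 223 220 156  59  40  42]
 [203 222 203 219 219 218 217 214 217 196 149 151 134 129 141 160 146 114
   86  65  69  99 182 228 197 105  44  44  48]
 [204 227 218 217 217 217 218 219 217 189 145 140 100  99 104 105 100  86
   62  66  71  73  79  86  75  55  48  49  53]
 [205 220 218 218 219 216 215 218 211 187 160 144 116 110 103  93  92  89
   66  70  71  74  77  72  58  47  46  49  53]
 [206 219 219 219 209 178 164 182 153  94 141 147 110  87  82  72  94  94
   73  73  76  76  83  77  54  42  43  46
[... 4036 characters left out ...]
3 163 162 162 162 162 155 129  78  52
   50  48  46  50  47  41  40  42  45  50  54]
 [219 223 224 225 225 215 159 163 162 161 161 161 161 162 154 115  50  50
   48  44  46  51  47  42  41  43  47  52  57]
 [220 217 222 223 224 208 154 162 161 161 161 160 162 161 148 107  50  51
   49  48  45  45  46  43  43  46  50  52  55]
 [221 157 217 220 220 191 143 162 161 162 162 162 162 157 131  77  49  51
   50  47  44  43  43  45  47  50  53  54  56]]
70 [[403.6, 207.3], [396.5, 205.0], [395.6, 204.7], [400.3, 189.5], [388.0, 228.9]]
77 [[404.1, 206.7], [396.9, 204.3], [396.0, 204.1], [400.8, 188.8], [388.5, 228.4]]
84 [[404.6, 206.0], [397.4, 203.7], [396.5, 203.4], [401.3, 188.0], [388.9, 227.8]]
```

```bash
python3 -c "
from workcell import workorder
print(workorder.job_done())"
```

```text
the job is handed in; nothing more can be done
None
```

I handed the job in: the crank is latched out with its pin up, the platform top is at about 77 mm, and the beaker and the parts of the scene in my last pictures are standing. The pointer height is a camera estimate of about 77 ± 2 mm, read through the glass cylinder.

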